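# Sort out mixed-up safety valves on their test carriers

### The arm

A 6-joint arm with a two-finger parallel gripper is mounted at the origin on the work surface. World frame = base frame: x ahead of the robot, y to its left, z up, the work surface at z = 0. Lengths are in m, angles in rad, forces in N, time in s.
With the tool pointing down it reaches from about 0.35 to 0.975 m from the base axis. Payload 7.1 kg.
Tool frame: the origin (TCP) lies at the very end of the fingers, on their centre line; the grasp point (between the pads) lies 19 mm behind it (r.grasp_offset is the distance from the TCP to the grasp point, in m); z points along the fingers, y is the line along which they close (so a half turn about z gives the same grasp; the last joint's range is limited). The gripper opens to 88 mm and grips with 3 to 60 N. Pads are 20 mm wide; open, the fingers measure 115 mm over their backs; the gripper's body (75 mm by 178 mm) begins 61 mm behind the grasp point.
Start: joints at [1.092, 0.423, 1.63, -0, 1.089, -0.019], TCP at [0.277, 0.56, 0.223] pointing down, gripper open.
Joint ranges: [-3, 3], [-0.9, 2.11], [0.09, 2.58], [-1.31, 4.45], [0.11, 2.69], [-2.54, 2.54]. Speed limits (rad/s): [2.39, 2.39, 3.01, 3.14, 3.14, 3.14].

### API

Orientations are given as a unit quaternion [w, x, y, z].
In Python, from workcell import state, eyes, r gives the robot as it stands.
- The arm moves only by the tool step_arm, never from a script. Its argument "plan" is a list that holds one entry, the list of rows, each a list of 5 numbers: the shift along the tool's x, y, z in units of 0.02 m (1.0 is 0.02 m), then the turn about the tool's z in units of 4 degrees (1.0 is 4 degrees), then the closure, from -1 (fully open) to 1 (shut), so that 0 is half open. A call has 1 to 8 rows; each row shifts and turns the commanded pose from where the row before left it, along the tool's axes as they then stand; what a row does not reach is not made up. A row lasts 1/10 s, in which the tool goes at most 50 mm and 8.59 degrees, less where a joint would pass 70% of its speed; a pose out of reach is approached as far as the arm can. A call with a number of a shift or a turn outside -1 to 1 is refused whole. A call with a gripper value outside its range is refused whole. The fingers move at their own pace and stop on an object; "force" is the grip in N (left out, the last holds). Time passes only in rows, so rows that do not move let the fingers close. It gives the time, the measured TCP pose, the force, the opening and the grip force at its end, in the units of the state.
- state(): the state, without advancing time (a new reading comes with each control period).
- eyes.grab_frame(name): name is "side" or "top" or "wrist"; returns a dict with "pixels" (480x640x3 uint8, red, green, blue), "z_map" (480x640 float32, m along the optical axis (not along the pixel's ray), 0 where there is no reading), "K" (3x3 intrinsics, pixels), "origin" and "rotation" of the camera in the world; the wrist camera has in their place "T_tool_cam" (4x4, takes a point from camera to tool coordinates, whose origin is the TCP and whose axes are the flange's). Camera axes: x right, y up, looking along -z (the intrinsics and any distortion apply to the point x, -y, -z); pixel columns grow to the right and rows downward; lengths in m; the calibration is good to about 2 mm. A picture is of the moment at which its call begins: read the wrist's pose just before it.
- r.finish_job(): hands the job in; it is judged then, once.
The state is a dict: "time": time; "joints": joint angles; "joint_velocities": joint speeds; "joint_torque": joint torques, N m; "eef_pos": TCP position; "tool_rot": TCP orientation; "ft_force": force on the tool from outside, world axes, zero at the start; "ft_torque": the same for the moment, N m; "grip_width": finger opening in m; "grip_force": force on a finger pad.
Only numpy, scipy, OpenCV 4.12 (cv2) and the standard library are available. Lean on these libraries where they do the work, as an engineer would, in place of code of your own. Each camera call takes 0.05 s, during which the arm holds its last target. There are 200 camera calls.

### The job

The three brass safety valves stand on the wrong carriers, and the tester picks its pressure by carrier colour: stand each valve upright in the pocket of the carrier with the colour of its cap. Use the empty grey carrier to park a valve on the way and leave it empty at the end; never stand or drop a valve on the bench, where its sealing face gets dirty, or tip one over. Leave the tape, the jar and the screwdriver where they are.

Things in the scene. Friction and masses are not known exactly. Their poses are not given: they have to be found in the camera images.
- valve_red_mid (a point): brass safety valve with a red cap, 72 mm tall, 0.26 kg, standing on its nut; this point is on its axis half-way up (36 mm above its foot), z up. Above the foot: hexagon nut 42 mm wide to 14 mm; neck 29 mm wide; bonnet to 40 mm; round cap 34 mm wide from 40 to 70 mm: grip it there. A side outlet, 18 mm thick, sticks out along x to 34 mm from the axis, its middle 22 mm above the foot.
- valve_blue_mid (a point): brass safety valve with a blue cap, 72 mm tall, 0.26 kg, standing on its nut; this point is on its axis half-way up (36 mm above its foot), z up. Above the foot: hexagon nut 42 mm wide to 14 mm; neck 29 mm wide; bonnet to 40 mm; round cap 34 mm wide from 40 to 70 mm: grip it there. A side outlet, 18 mm thick, sticks out along x to 34 mm from the axis, its middle 22 mm above the foot.
- valve_green_mid (a point): brass safety valve with a green cap, 72 mm tall, 0.26 kg, standing on its nut; this point is on its axis half-way up (36 mm above its foot), z up. Above the foot: hexagon nut 42 mm wide to 14 mm; neck 29 mm wide; bonnet to 40 mm; round cap 34 mm wide from 40 to 70 mm: grip it there. A side outlet, 18 mm thick, sticks out along x to 34 mm from the axis, its middle 22 mm above the foot.
- carrier_red_seat (a point): workpiece carrier, red: the place of the red-capped valve; fixed: aluminium plate 100 x 100 x 10 mm on the bench with a square pocket, 62 x 62 mm inside, framed by a red rim 7 mm thick and 8 mm higher than the black pocket floor. This point is the middle of the pocket floor, 12 mm above the bench; x and y along its sides, z up.
- carrier_blue_seat (a point): workpiece carrier, blue: the place of the blue-capped valve; fixed: aluminium plate 100 x 100 x 10 mm on the bench with a square pocket, 62 x 62 mm inside, framed by a blue rim 7 mm thick and 8 mm higher than the black pocket floor. This point is the middle of the pocket floor, 12 mm above the bench; x and y along its sides, z up.
- carrier_green_seat (a point): workpiece carrier, green: the place of the green-capped valve; fixed: aluminium plate 100 x 100 x 10 mm on the bench with a square pocket, 62 x 62 mm inside, framed by a green rim 7 mm thick and 8 mm higher than the black pocket floor. This point is the middle of the pocket floor, 12 mm above the bench; x and y along its sides, z up.
- carrier_grey_seat (a point): workpiece carrier, grey: the spare place, empty at the start; fixed: aluminium plate 100 x 100 x 10 mm on the bench with a square pocket, 62 x 62 mm inside, framed by a grey rim 7 mm thick and 8 mm higher than the black pocket floor. This point is the middle of the pocket floor, 12 mm above the bench; x and y along its sides, z up.
- tape_mid (a point): yellow roll of tape lying flat on the bench among the carriers, 54 mm across, 19 mm high; this point is its centre. To be left alone.
- tin_mid (a point): small white jar with a black lid standing on the bench among the carriers, 44 mm across, 45 mm high; this point is on its axis, half-way up. To be left alone.
- driver_mid (a point): screwdriver with an orange handle, 170 mm long, 26 mm high, lying on the bench; this point is half-way along, 13 mm above the bench; the blade points along this frame's x. To be left alone.
Things that resemble listed ones, but are neither listed nor needed, are in the scene too. Leave any purple look-alike of the part that bears carrier_red_seat alone.

How it is judged:
By the outcome, as a careful person would: the job done as asked, in the order asked, and still so for the second after the job is handed in, with the robot touching nothing.
It also fails if it takes over 102 s, if anything falls off the work surface, if the arm or the gripper's body presses on something with over 40 N, if the wrist force passes 120 N, or if a joint passes its speed limit or range.

## Working session

There is one attempt and no reset: what is moved stays moved. The work goes in short steps, Python scripts to look and compute and a tool call to move; the robot and the scene stay as the last step left them, time stands still between calls to the robot, and variables do not carry over. Pictures are saved under pics/ and viewed, at most 14 in all, crops included, and the job is handed in when it is done.

Besides the shell and the picture viewer there is one more tool, called as name(argument=value, ...) on one line, values as JSON. step_arm: Moves the arm, as the interface text tells. Its arguments: {"type":"object","properties":{"plan":{"type":"array","items":{"type":"array","items":{"type":"array","items":{"type":"number","minimum":-1,"maximum":1}}}},"force":{"type":"number"}},"required":["plan"]}

```bash
mkdir -p pics; ls
python3 - <<'E'
from workcell import state, eyes, r
import cv2
print(state())
for n in ("top","side"):
    f=eyes.grab_frame(n); cv2.imwrite(f"pics/{n}0.png",f["pixels"][:,:,::-1]); print(n,f["K"],f["origin"],f["rotation"],{k:v for k,v in f.items() if k not in("pixels","z_map","K","origin","rotation")})
E
```

```text
pics
{'time': 0.0, 'joints': array([ 1.09202867e+00,  4.23822837e-01,  1.63068478e+00,  1.93222579e-05,
        1.08859838e+00, -1.90129244e-02]), 'joint_velocities': array([ 0.00104282, -0.00102085, -0.00125021,  0.00091548, -0.00291693,
        0.00092415]), 'joint_torque': array([-4.24364434e-04, -5.44648182e+01, -2.73649478e+01,  6.44203532e-02,
        2.29603588e-02, -1.47218580e-04]), 'eef_pos': array([0.27705427, 0.55961903, 0.22191499]), 'tool_rot': array([-1.94682768e-04,  2.27862420e-01,  9.73693044e-01, -7.31249784e-04]), 'ft_force': array([ 0.33961332, -0.57980231, -0.23258844]), 'ft_torque': array([-0.04386623, -0.01229975, -0.03544349]), 'grip_force': 0.0, 'grip_width': 0.08758175823911253}
top [[478.244126     0.         326.02891205]
 [  0.         478.244126   245.77090391]
 [  0.           0.           1.        ]] [ 0.44736173 -0.0232206   0.91691353] [ 0.70666902  0.03812908 -0.02336536 -0.70612968] {}
side [[465.31119991   0.         318.93389938]
 [  0.         465.31119991 240.8256632 ]
 [  0.           0.           1.        ]] [ 0.47010015 -0.59756201  0.71958538] [ 0.93216301  0.35899406 -0.01287259 -0.04505206] {}
```

View pics/top0.png

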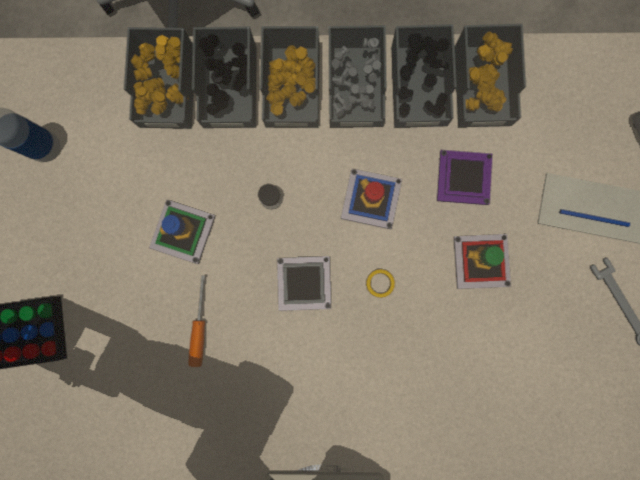

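View pics/side0.png

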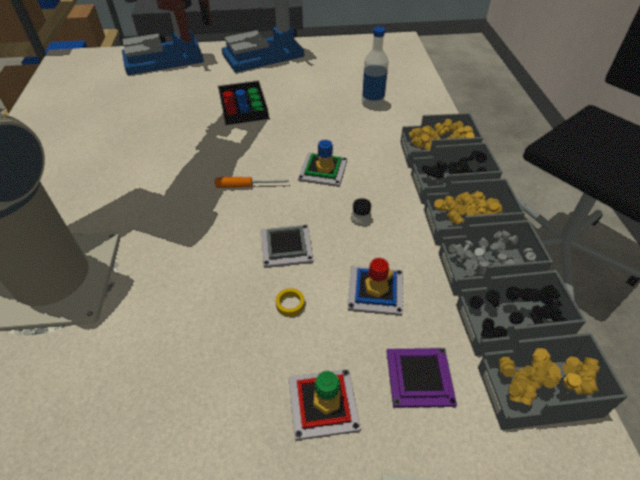

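The top picture shows the blue-capped valve (172,226) on the green carrier, the red-capped one (374,190) on the blue carrier and the green-capped one (492,256) on the red carrier. The grey carrier (304,284) is empty. The side picture agrees.

Possible confusions:
- The purple carrier (465,177) could be taken for the red one (482,262).
- The coloured button tray (30,330), the blue bottle (25,135) and the blue pen (595,217) could be taken for caps.
- I choose the caps that stand on brass bodies in the framed pockets.

```bash
cat > h.py <<'E'
import numpy as np, cv2
from scipy.spatial.transform import Rotation as R
def rot(q): return R.from_quat(np.roll(q,-1)).as_matrix()
def rays(f,uv):
    K=f["K"]; uv=np.atleast_2d(uv).astype(float)
    d=np.c_[(uv[:,0]-K[0,2])/K[0,0],-(uv[:,1]-K[1,2])/K[1,1],-np.ones(len(uv))]
    return d@rot(f["rotation"]).T
def plane(f,uv,z):
    d=rays(f,uv); o=np.array(f["origin"]); return (o+d*((z-o[2])/d[:,2])[:,None])[:,:2]
def depthpts(f):
    v,u=np.mgrid[0:480,0:640]; return (np.array(f["origin"])+rays(f,np.c_[u.ravel(),v.ravel()])*f["z_map"].reshape(-1,1)).reshape(480,640,3)
def mask(f,c):
    h=cv2.cvtColor(f["pixels"],cv2.COLOR_RGB2HSV); H,S,V=[h[...,i].astype(int) for i in range(3)]
    if c=="grey": return (S<60)&(V<125)&(V>20)
    m=(S>120)&(V>40)
    return m&{"red":(H<6)|(H>172),"blue":(H>98)&(H<125),"green":(H>50)&(H<90)}[c]
E
cat > m.py <<'E'
from workcell import state, eyes
from h import *
import sys
top0={"red":((374,190),(482,262)),"blue":((172,226),(371,198)),"green":((492,256),(182,232)),"grey":(None,(304,284))}
side0={"red":((378,268),(325,402)),"blue":((325,148),(377,289)),"green":((327,382),(323,168)),"grey":(None,(287,244))}
for n,px in (("top",top0),("side",side0)):
    f=eyes.grab_frame(n); P=depthpts(f); 
    v,u=np.mgrid[0:480,0:640]
    for c in px:
        m=mask(f,c)
        cp,kp=px[c]
        if cp:
            s=m&(np.hypot(u-cp[0],v-cp[1])<22)&(P[...,2]>.074)
            pts=plane(f,np.c_[u[s],v[s]],.082)
            (x,y),rad=cv2.minEnclosingCircle(pts.astype(np.float32))
            print(n,c,"cap",np.round([x,y,rad],4),"zmax",P[...,2][s].max().round(3), s.sum())
        s=m&(np.hypot(u-kp[0],v-kp[1])<45)&(P[...,2]<.032)
        if c!="grey":
            pts=plane(f,np.c_[u[s],v[s]],.020)
        else:
            s=cv2.morphologyEx(s.astype(np.uint8),cv2.MORPH_OPEN,np.ones((3,3)))
            k,l,st,_=cv2.connectedComponentsWithStats(s); s=l==1+st[1:,4].argmax()
            pts=plane(f,np.c_[u[s],v[s]],.020)
        (x,y),wh,a=cv2.minAreaRect(pts.astype(np.float32))
        print(n,c,"rim",np.round([x,y,*wh],4),round(a,1),s.sum())
        if n=="top" and c!="grey" : pass
f=eyes.grab_frame("top")["pixels"]
cr=[cv2.resize(f[y-33:y+33,x-33:x+33],(264,264),interpolation=2) for x,y in ((374,195),(180,230),(484,262))]
cv2.imwrite("pics/crop.png",np.hstack(cr)[...,::-1])
E
python3 m.py
```

```text
top red cap [ 0.6177 -0.091   0.0176] zmax 0.917 285
top red rim [ 0.4976 -0.298   0.0742  0.075 ] 2.7 481
top blue cap [0.5596 0.2696 0.0157] zmax 0.917 223
top blue rim [ 0.6176 -0.0905  0.0707  0.0719] 77.9 176
top green cap [ 0.5023 -0.2984  0.0142] zmax 0.083 12
top green rim [0.5489 0.2736 0.0609 0.069 ] 59.1 15
top grey rim [0.4565 0.038  0.0764 0.0758] 2.3 1624
side red cap [ 0.6167 -0.0926  0.0193] zmax 0.72 251
side red rim [ 0.4986 -0.2989  0.075   0.0773] 2.3 816
side blue cap [0.5571 0.2656 0.0208] zmax 0.72 115
side blue rim [ 0.6177 -0.0913  0.0772  0.0732] 76.9 463
side green cap [ 0.5036 -0.3002  0.0176] zmax 0.72 408
side green rim [0.554  0.2709 0.0771 0.0736] 72.1 250
side grey rim [0.4564 0.0266 0.0939 0.1043] 2.2 1281
```

View pics/crop.png

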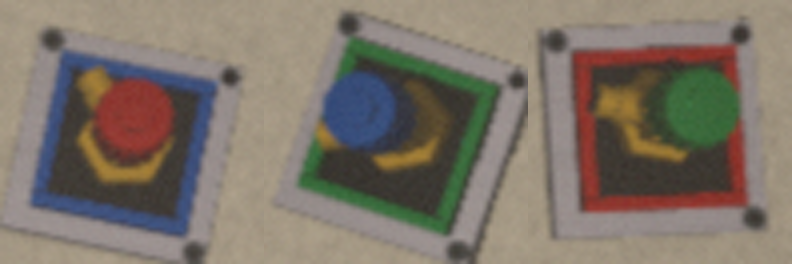

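The crop shows the red cap over the blue rim, the blue cap over the green rim and the green cap over the red rim, all upright, so the choices hold. I'll refine the dark green rim and check the bin height near the blue carrier.

Run:
```python
from workcell import eyes
from h import *
v,u=np.mgrid[0:480,0:640]
for n,kp,rp,cp in (("top",(182,232),(492,256),(172,226)),("side",(323,168),(327,382),(325,148))):
    f=eyes.grab_frame(n);P=depthpts(f)
    h=cv2.cvtColor(f["pixels"],cv2.COLOR_RGB2HSV).astype(int)
    g=(h[...,0]>45)&(h[...,0]<95)&(h[...,1]>80)&(h[...,2]>30)
    s=g&(np.hypot(u-kp[0],v-kp[1])<45)&(P[...,2]<.04)
    pts=plane(f,np.c_[u[s],v[s]],.020);print(n,"green rim",cv2.minAreaRect(pts.astype(np.float32)),s.sum())
    s=g&(np.hypot(u-rp[0],v-rp[1])<24)&(P[...,2]>.076)&(P[...,2]<.1)
    print("green cap depth",np.median(P[s],0),cv2.minEnclosingCircle(plane(f,np.c_[u[s],v[s]],.083).astype(np.float32)),s.sum())
    for c,q in (("blue",cp),):
        s=mask(f,c)&(np.hypot(u-q[0],v-q[1])<20)&(P[...,2]>.076)&(P[...,2]<.1)
        print(c,np.median(P[s],0),cv2.minEnclosingCircle(plane(f,np.c_[u[s],v[s]],.083).astype(np.float32)))
    b=(P[...,0]>.62)&(P[...,0]<.8)&(P[...,1]<.03)&(P[...,1]>-.2)&(P[...,2]>.03)&(P[...,2]<.3)&(np.hypot(P[...,0]-.617,P[...,1]+.091)>.045)
    print("bin",np.percentile(P[b],[1,50,99],axis=0) if b.any() else None)
```

```text
top green rim ((0.5547397136688232, 0.2728852331638336), (0.07466921955347061, 0.0738915279507637), 71.6368408203125) 416
green cap depth [ 0.50382873 -0.29712904  0.08146218] ((0.5035240054130554, -0.29645276069641113), 0.016900483518838882) 281
blue [0.55895628 0.27001348 0.08103075] ((0.5594130158424377, 0.269118994474411), 0.015577094629406929)
bin [[ 0.760883   -0.19829892  0.03028857]
 [ 0.78151106 -0.08159847  0.03793057]
 [ 0.7995063   0.02018257  0.05058576]]
side green rim ((0.554336667060852, 0.2720080018043518), (0.08066044002771378, 0.07510058581829071), 71.90985870361328) 308
green cap depth [ 0.50385977 -0.29920087  0.0818304 ] ((0.5035191178321838, -0.29957184195518494), 0.017727376893162727) 398
blue [0.55883221 0.26631109 0.08278886] ((0.5564872622489929, 0.2653290033340454), 0.019868284463882446)
bin [[ 0.76013104 -0.19841896  0.03024825]
 [ 0.78114685 -0.08769423  0.03844235]
 [ 0.79943562  0.01832849  0.0507693 ]]
```

step_arm(plan=[[[0,-1,0,-1,-0.6],[0,-1,0,-1,-0.6],[0,-1,0,-1,-0.6],[0,-1,0,-1,-0.6],[0,-1,0,-1,-0.6],[0,-1,0,-1,-0.6],[0,-1,0,-0.6,-0.6]]], force=25)

```text
time: 1.05
eef_pos: [0.2427, 0.425, 0.2227]
tool_rot: [0.0, -0.002, 1.0, 0.0]
ft_force: [0.2, 0.4, 0.0]
grip_width: 0.0701
grip_force: 0.0
```

step_arm(plan=[[[-0.99,-0.49,0,0,-0.6],[-0.99,-0.49,0,0,-0.6],[-0.99,-0.49,0,0,-0.6],[-0.99,-0.49,0,0,-0.6],[-0.99,-0.49,0,0,-0.6],[-0.99,-0.49,0,0,-0.6],[-0.99,-0.49,0,0,-0.6],[-0.99,-0.49,0,0,-0.6]]])

```text
time: 1.85
eef_pos: [0.4023, 0.3471, 0.2228]
tool_rot: [0.0, -0.0, 1.0, 0.0]
ft_force: [0.5, 0.7, 0.4]
grip_width: 0.07
grip_force: 0.0
```

step_arm(plan=[[[-0.99,-0.49,0.4,0,-0.6],[-0.99,-0.49,0.4,0,-0.6],[-0.99,-0.49,0.4,0,-0.6],[-0.99,-0.49,0.4,0,-0.6],[-0.99,-0.49,0.4,0,-0.6],[-0.99,-0.49,0.4,0,-0.6],[-0.99,-0.49,0.4,0,-0.6],[-0.99,-0.49,0.4,0,-0.6]]])

```text
time: 2.65
eef_pos: [0.5611, 0.2687, 0.1582]
tool_rot: [0.0, -0.001, 1.0, 0.0]
ft_force: [-0.5, 0.8, -0.1]
grip_width: 0.0705
grip_force: 0.0
```

Run:
```python
from workcell import state, eyes
import cv2
s=state();print(s["eef_pos"],s["tool_rot"],s["joints"])
f=eyes.grab_frame("wrist");cv2.imwrite("pics/w1.png",f["pixels"][...,::-1]);print(f["T_tool_cam"],f["K"])
```

```text
[0.56108326 0.26872925 0.15823079] [ 3.26098712e-05 -5.66747103e-04  9.99999838e-01  3.81676432e-05] [ 4.27513411e-01  4.95280056e-01  1.68171220e+00  5.16883765e-05
  9.64509420e-01 -1.14444586e+00]
[[ 6.51766375e-04  9.61152366e-01  2.76017581e-01  7.68198057e-02]
 [ 9.99999590e-01 -8.00143884e-04  4.24951476e-04 -6.07008033e-04]
 [ 6.29296896e-04  2.76017191e-01 -9.61152493e-01 -1.62514125e-01]
 [ 0.00000000e+00  0.00000000e+00  0.00000000e+00  1.00000000e+00]] [[373.23586061   0.         318.02920727]
 [  0.         373.23586061 241.65324832]
 [  0.           0.           1.        ]]
```

View pics/w1.png

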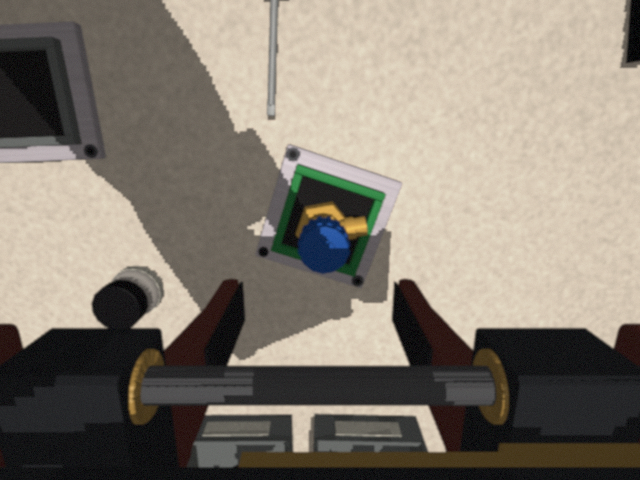

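The wrist view shows the blue cap at (324,240), upright and centred between the fingers. I'll go down and grip it.

step_arm(plan=[[[0.13,0,0.9,0,-0.6],[0,0,0.9,0,-0.6],[0,0,0.9,0,-0.6],[0,0,0.9,0,-0.6],[0,0,0.9,0,-0.6],[0,0,0.85,0,-0.6],[0,0,0,0,-0.6],[0,0,0,0,1]]])

```text
time: 3.5
eef_pos: [0.5573, 0.2693, 0.0515]
tool_rot: [-0.0, -0.0, 1.0, -0.0]
ft_force: [-0.4, -0.8, 0.6]
grip_width: 0.0654
grip_force: 0.0
```

step_arm(plan=[[[0,0,0,0,1],[0,0,0,0,1],[0,0,0,0,1],[0,0,0,0,1],[0,0,0,0,1]]])

```text
time: 4.0
eef_pos: [0.5579, 0.2699, 0.0524]
tool_rot: [0.001, -0.0, 1.0, 0.001]
ft_force: [-0.5, 2.6, 3.5]
grip_width: 0.0338
grip_force: 25.0
```

step_arm(plan=[[[0,0,-0.5,0,1],[0,0,-1,0,1],[0,0,-1,0,1],[0,0,-1,0,1],[0,0,-1,0,1],[0,0,-1,0,1],[0.42,-0.5,0,0,1],[0.42,-0.5,0,0,1]]])

```text
time: 4.8
eef_pos: [0.5393, 0.2482, 0.1613]
tool_rot: [-0.0, -0.001, 1.0, -0.0]
ft_force: [-0.8, -0.2, -3.2]
grip_width: 0.034
grip_force: 25.0
```

step_arm(plan=[[[0.42,-1,0,0,1],[0.42,-1,0,0,1],[0.42,-1,0,0,1],[0.42,-1,0,0,1],[0.42,-1,0,0,1],[0.42,-1,0,0,1],[0.42,-1,0,0,1],[0.42,-1,0,0,1]]])

```text
time: 5.6
eef_pos: [0.4706, 0.0875, 0.1602]
tool_rot: [-0.002, -0.0, 1.0, -0.0]
ft_force: [0.1, 0.2, -3.3]
grip_width: 0.0343
grip_force: 25.0
```

step_arm(plan=[[[0.42,-1,0,0,1],[0.42,-1,0,0,1],[0,-0.6,0,0,1],[0,0,0,0,1],[0,0,0,0,1]]])

```text
time: 6.1
eef_pos: [0.4567, 0.0371, 0.1614]
tool_rot: [-0.0, 0.0, 1.0, 0.0]
ft_force: [0.3, -0.4, -2.6]
grip_width: 0.0342
grip_force: 25.0
```

Run:
```python
from workcell import state, eyes
import cv2
s=state();print(s["eef_pos"],s["grip_width"])
f=eyes.grab_frame("wrist");cv2.imwrite("pics/w2.png",f["pixels"][...,::-1])
```

```text
[0.45667279 0.0371311  0.16135798] 0.034221337837951886
```

View pics/w2.png

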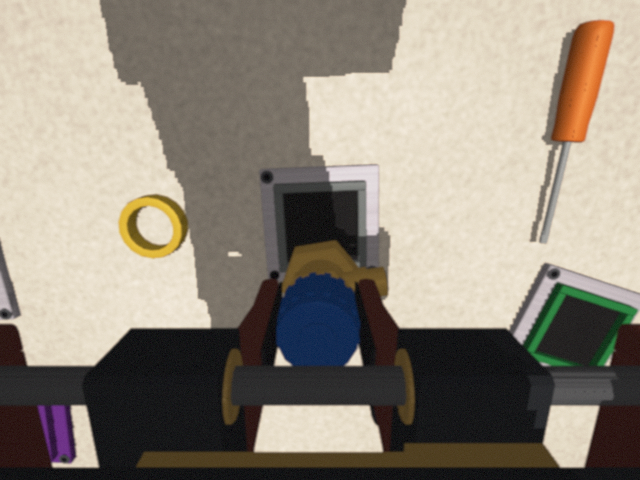

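The wrist view shows the blue valve hanging upright over the grey pocket (frame centre about (320,225)). I'll lower it.

step_arm(plan=[[[0,0,0.9,0,1],[0,0,0.9,0,1],[0,0,0.9,0,1],[0,0,0.9,0,1],[0,0,0.9,0,1],[0,0,0.5,0,1],[0,0,0.4,0,1],[0,0,0,0,1]]])

```text
time: 6.95
eef_pos: [0.4566, 0.0375, 0.0531]
tool_rot: [-0.001, -0.001, 1.0, 0.0]
ft_force: [-0.4, -0.1, -3.2]
grip_width: 0.034
grip_force: 25.0
```

```bash
python3 -c "
from workcell import state
s=state();print(s['eef_pos'],s['ft_force'],s['grip_width'])"
```

```text
[0.45659914 0.03751407 0.05305845] [-0.38109251 -0.05447403 -3.21124117] 0.03395694336028536
```

step_arm(plan=[[[0,0,0.1,0,1],[0,0,0,0,1],[0,0,0,0,0.3],[0,0,0,0,-0.6],[0,0,0,0,-0.6],[0,0,0,0,-0.6],[0,0,0,0,-0.6]]])

```text
time: 7.65
eef_pos: [0.457, 0.0372, 0.0519]
tool_rot: [0.0, -0.0, 1.0, 0.0]
ft_force: [0.8, -0.3, -0.1]
grip_width: 0.0624
grip_force: 0.0
```

step_arm(plan=[[[0,0,-0.5,0,-0.6],[0,0,-1,0,-0.6],[0,0,-1,0,-0.6],[0,0,-1,0,-0.6],[0,0,-1,0,-0.6],[0,0,-1,0,-0.6],[0,0,0,0,-0.6]]])

```text
time: 8.35
eef_pos: [0.4585, 0.0373, 0.1644]
tool_rot: [0.003, -0.0, 1.0, 0.0]
ft_force: [0.1, -0.9, -0.6]
grip_width: 0.0703
grip_force: 0.0
```

Run:
```python
from workcell import state, eyes
import cv2
s=state();print(s["eef_pos"],s["grip_width"],s["joints"])
f=eyes.grab_frame("wrist");cv2.imwrite("pics/w3.png",f["pixels"][...,::-1])
```

```text
[0.45847071 0.03726208 0.16444543] 0.07026492653457687 [ 5.52263516e-02  2.67554246e-01  2.03409473e+00 -6.66763091e-06
  8.34672398e-01 -1.51653784e+00]
```

View pics/w3.png

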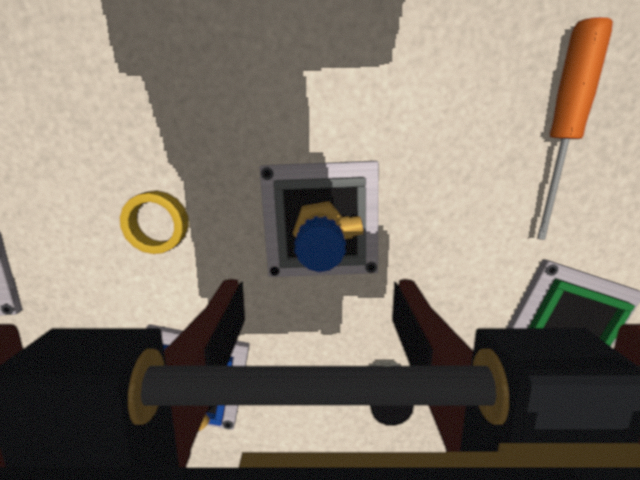

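The blue valve (320,240) stands in the grey pocket. Next is the green one.

step_arm(plan=[[[-0.14,-1,0,0,-0.6],[-0.14,-1,0,0,-0.6],[-0.14,-1,0,0,-0.6],[-0.14,-1,0,0,-0.6],[-0.14,-1,0,0,-0.6],[-0.14,-1,0,0,-0.6],[-0.14,-1,0,0,-0.6],[-0.14,-1,0,0,-0.6]]])

```text
time: 9.2
eef_pos: [0.4786, -0.1235, 0.1606]
tool_rot: [-0.001, -0.0, 1.0, 0.0]
ft_force: [-0.8, 0.7, 0.2]
grip_width: 0.0699
grip_force: 0.0
```

step_arm(plan=[[[-0.14,-1,0,0,-0.6],[-0.14,-1,0,0,-0.6],[-0.14,-1,0,0,-0.6],[-0.14,-1,0,0,-0.6],[-0.14,-1,0,0,-0.6],[-0.14,-1,0,0,-0.6],[-0.14,-1,0,0,-0.6],[-0.14,-1,0,0,-0.6]]])

```text
time: 10.0
eef_pos: [0.5015, -0.2837, 0.1608]
tool_rot: [-0.001, -0.001, 1.0, 0.0]
ft_force: [0.0, -0.3, 0.7]
grip_width: 0.0701
grip_force: 0.0
```

step_arm(plan=[[[-0.1,-0.77,0,0,-0.6],[0,0,0,0,-0.6],[0,0,0,0,-0.6]]])

```text
time: 10.3
eef_pos: [0.5036, -0.2981, 0.1614]
tool_rot: [-0.0, -0.0, 1.0, 0.0]
ft_force: [-1.2, -0.2, -0.1]
grip_width: 0.0703
grip_force: 0.0
```

Run:
```python
from workcell import state, eyes
import cv2
s=state();print(s["eef_pos"],s["grip_width"],s["joints"])
f=eyes.grab_frame("wrist");cv2.imwrite("pics/w4.png",f["pixels"][...,::-1])
```

```text
[ 0.50356532 -0.29810256  0.1613517 ] 0.07027896893882848 [-5.54952484e-01  4.42561089e-01  1.76390127e+00  2.61017666e-04
  9.35973879e-01 -2.12613502e+00]
```

View pics/w4.png

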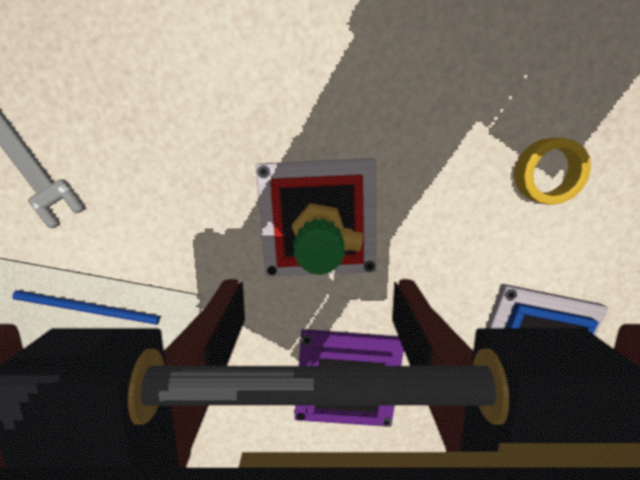

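The green cap is at (318,245), centred over the red-rimmed carrier. I'll grip and lift it.

step_arm(plan=[[[0,0,0.9,0,-0.6],[0,0,0.9,0,-0.6],[0,0,0.9,0,-0.6],[0,0,0.9,0,-0.6],[0,0,0.9,0,-0.6],[0,0,0.95,0,-0.6],[0,0,0,0,-0.6],[0,0,0,0,1]]])

```text
time: 11.15
eef_pos: [0.5038, -0.2975, 0.0528]
tool_rot: [-0.0, -0.001, 1.0, 0.0]
ft_force: [0.2, -0.8, 0.2]
grip_width: 0.0652
grip_force: 0.0
```

step_arm(plan=[[[0,0,0,0,1],[0,0,0,0,1],[0,0,0,0,1],[0,0,0,0,1],[0,0,0,0,1]]])

```text
time: 11.65
eef_pos: [0.5042, -0.2983, 0.0532]
tool_rot: [0.0, -0.0, 1.0, -0.0]
ft_force: [0.3, 0.8, 3.4]
grip_width: 0.0335
grip_force: 25.0
```

step_arm(plan=[[[0,0,-0.5,0,1],[0,0,-1,0,1],[0,0,-1,0,1],[0,0,-1,0,1],[0,0,-1,0,1],[0,0,-1,0,1],[0,0,0,0,1]]])

```text
time: 12.35
eef_pos: [0.5052, -0.2991, 0.1656]
tool_rot: [0.002, -0.0, 1.0, -0.001]
ft_force: [-0.1, -0.2, -2.6]
grip_width: 0.0332
grip_force: 24.9
```

step_arm(plan=[[[-0.09,0.5,0,0,1],[-0.09,1,0,0,1],[-0.09,1,0,0,1],[-0.09,1,0,0,1],[-0.09,1,0,0,1],[-0.09,1,0,0,1],[-0.09,1,0,0,1],[-0.09,1,0,0,1]]])

```text
time: 13.15
eef_pos: [0.517, -0.1464, 0.1611]
tool_rot: [-0.001, -0.001, 1.0, 0.001]
ft_force: [-0.3, -0.6, -3.1]
grip_width: 0.0336
grip_force: 24.9
```

step_arm(plan=[[[-0.09,1,0,0,1],[-0.09,1,0,0,1],[-0.09,1,0,0,1],[-0.09,1,0,0,1],[-0.09,1,0,0,1],[-0.09,1,0,0,1],[-0.09,1,0,0,1],[-0.09,1,0,0,1]]])

```text
time: 13.95
eef_pos: [0.531, 0.0132, 0.1611]
tool_rot: [-0.001, -0.001, 1.0, 0.0]
ft_force: [1.1, 0.0, -2.8]
grip_width: 0.0335
grip_force: 24.9
```

step_arm(plan=[[[-0.09,1,0,0,1],[-0.09,1,0,0,1],[-0.09,1,0,0,1],[-0.09,1,0,0,1],[-0.09,1,0,0,1],[-0.09,1,0,0,1],[-0.09,1,0,0,1],[-0.09,1,0,0,1]]])

```text
time: 14.75
eef_pos: [0.5451, 0.1729, 0.1609]
tool_rot: [-0.002, -0.001, 1.0, -0.0]
ft_force: [0.6, -0.3, -2.4]
grip_width: 0.0334
grip_force: 24.9
```

step_arm(plan=[[[-0.09,1,0,0,1],[-0.09,1,0,0,1],[-0.09,1,0,0,1],[-0.09,1,0,0,1],[0,1,0,0,1],[0,0,0,0,1],[0,0,0,0,1],[0,0,0,0,1]]])

```text
time: 15.55
eef_pos: [0.5534, 0.2714, 0.1624]
tool_rot: [-0.0, -0.0, 1.0, -0.0]
ft_force: [0.3, 0.1, -2.0]
grip_width: 0.0337
grip_force: 24.9
```

Run:
```python
from workcell import state, eyes
import cv2
s=state();print(s["eef_pos"],s["grip_width"],s["joints"])
f=eyes.grab_frame("wrist");cv2.imwrite("pics/w5.png",f["pixels"][...,::-1])
```

```text
[0.55335579 0.27144937 0.16237665] 0.03367572762002202 [ 4.36846399e-01  4.82699484e-01  1.69198653e+00 -2.28903876e-04
  9.67771833e-01 -1.13469154e+00]
```

View pics/w5.png

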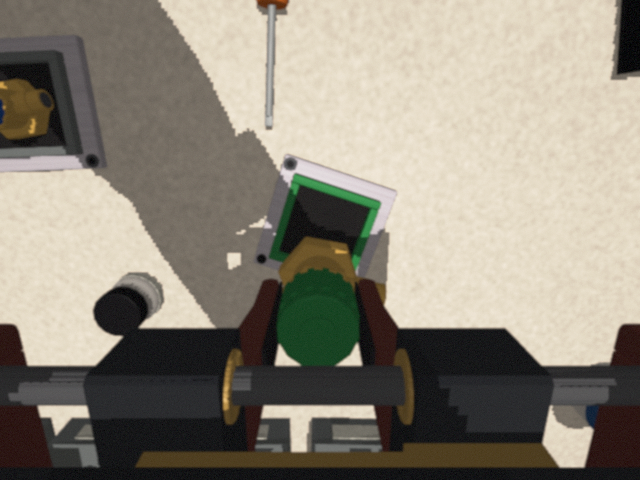

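The wrist view shows the green valve upright over the green carrier, whose frame centre is near (326,228), a little to the right. I'll measure that offset.

```bash
cat > w.py <<'E'
from workcell import state, eyes
from h import *
import sys
# rim centre in world from the wrist: arg colour
s=state(); f=eyes.grab_frame("wrist"); T=f["T_tool_cam"]
v,u=np.mgrid[0:480,0:640]
h=cv2.cvtColor(f["pixels"],cv2.COLOR_RGB2HSV).astype(int); c=sys.argv[1]
H=h[...,0]; col={"green":(H>45)&(H<95),"red":(H<8)|(H>172),"blue":(H>98)&(H<125)}[c]
m=col&(h[...,1]>80)&(h[...,2]>25)&(v<278)&(abs(u-320)<80)
m=cv2.morphologyEx(m.astype(np.uint8),cv2.MORPH_OPEN,np.ones((3,3)))>0
uv=np.c_[u[m],v[m]]; K=f["K"]
d=np.c_[(uv[:,0]-K[0,2])/K[0,0],-(uv[:,1]-K[1,2])/K[1,1],-np.ones(len(uv))]
A=rot(s["tool_rot"])@T[:3,:3]; o=s["eef_pos"]+rot(s["tool_rot"])@T[:3,3]
d=d@A.T; p=(o+d*((.020-o[2])/d[:,2])[:,None])[:,:2]
print(s["eef_pos"],cv2.minAreaRect(p.astype(np.float32)),m.sum())
E
python3 w.py green
```

```text
[0.55351732 0.27123519 0.16251074] ((0.5588411092758179, 0.2737906575202942), (0.07513891905546188, 0.08535327017307281), 72.03373718261719) 2431
```

step_arm(plan=[[[-0.05,0.08,0.9,0,1],[0,0,0.9,0,1],[0,0,0.9,0,1],[0,0,0.9,0,1],[0,0,0.9,0,1],[0,0,0.5,0,1],[0,0,0.4,0,1],[0,0,0,0,1]]])

```text
time: 16.45
eef_pos: [0.5546, 0.2731, 0.0541]
tool_rot: [-0.0, -0.0, 1.0, -0.0]
ft_force: [0.1, -1.1, -2.5]
grip_width: 0.0334
grip_force: 25.0
```

step_arm(plan=[[[0,0,0.1,0,1],[0,0,0,0,1],[0,0,0,0,1]]])

```text
time: 16.75
eef_pos: [0.555, 0.2736, 0.0533]
tool_rot: [0.0, -0.001, 1.0, 0.0]
ft_force: [-0.6, -0.3, -2.3]
grip_width: 0.0337
grip_force: 25.0
```

step_arm(plan=[[[0,0,0.06,0,1],[0,0,0,0,1],[0,0,0,0,0.3],[0,0,0,0,-0.6],[0,0,0,0,-0.6],[0,0,0,0,-0.6],[0,0,0,0,-0.6]]])

```text
time: 17.45
eef_pos: [0.5547, 0.2735, 0.0514]
tool_rot: [0.0, -0.0, 1.0, 0.0]
ft_force: [-1.2, -0.4, -1.3]
grip_width: 0.0621
grip_force: 0.0
```

step_arm(plan=[[[0,0,-0.5,0,-0.6],[0,0,-1,0,-0.6],[0,0,-1,0,-0.6],[0,0,-1,0,-0.6],[0,0,-1,0,-0.6],[0,0,-1,0,-0.6],[0,0,0,0,-0.6]]])

```text
time: 18.15
eef_pos: [0.5565, 0.2743, 0.1649]
tool_rot: [0.003, -0.0, 1.0, 0.001]
ft_force: [0.5, -0.8, -0.2]
grip_width: 0.0703
grip_force: 0.0
```

Run:
```python
from workcell import state, eyes
import cv2
s=state();print(s["eef_pos"],s["grip_width"],s["joints"])
f=eyes.grab_frame("wrist");cv2.imwrite("pics/w6.png",f["pixels"][...,::-1])
```

```text
[0.55651829 0.27428193 0.16487096] 0.07026880997054423 [ 4.38738488e-01  4.82305631e-01  1.68568149e+00 -1.37801079e-05
  9.67946705e-01 -1.13295596e+00]
```

View pics/w6.png

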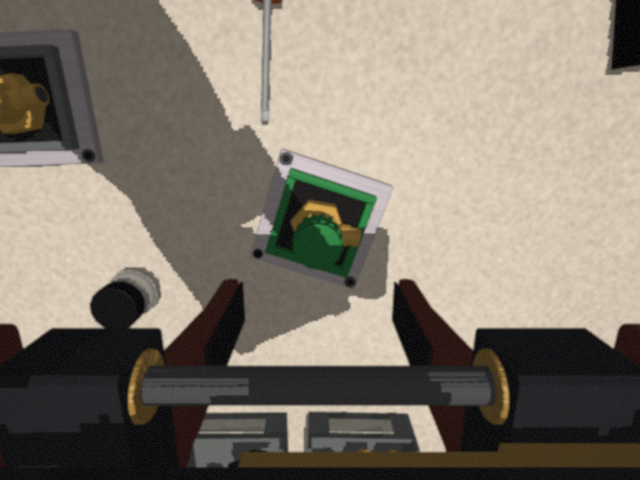

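The green valve stands in the green pocket at (320,235). Next is the red one.

step_arm(plan=[[[-0.17,-1,0,0,-0.6],[-0.17,-1,0,0,-0.6],[-0.17,-1,0,0,-0.6],[-0.17,-1,0,0,-0.6],[-0.17,-1,0,0,-0.6],[-0.17,-1,0,0,-0.6],[-0.17,-1,0,0,-0.6],[-0.17,-1,0,0,-0.6]]])

```text
time: 19.0
eef_pos: [0.5813, 0.1125, 0.1601]
tool_rot: [-0.001, -0.001, 1.0, -0.0]
ft_force: [0.4, -0.8, -0.5]
grip_width: 0.0708
grip_force: 0.0
```

step_arm(plan=[[[-0.17,-1,0,0,-0.6],[-0.17,-1,0,0,-0.6],[-0.17,-1,0,0,-0.6],[-0.17,-1,0,0,-0.6],[-0.17,-1,0,0,-0.6],[-0.17,-1,0,0,-0.6],[-0.17,-1,0,0,-0.6],[-0.17,-1,0,0,-0.6]]])

```text
time: 19.8
eef_pos: [0.6087, -0.0472, 0.1601]
tool_rot: [-0.001, -0.0, 1.0, 0.0]
ft_force: [0.4, -0.0, 0.0]
grip_width: 0.07
grip_force: 0.0
```

step_arm(plan=[[[-0.17,-1,0,0,-0.6],[-0.17,-1,0,0,-0.6],[-0.04,-0.25,0,0,-0.6],[0,0,0,0,-0.6],[0,0,0,0,-0.6]]])

```text
time: 20.3
eef_pos: [0.6165, -0.0908, 0.1608]
tool_rot: [-0.001, -0.001, 1.0, 0.0]
ft_force: [-0.5, 0.1, 0.0]
grip_width: 0.0704
grip_force: 0.0
```

Run:
```python
from workcell import state, eyes
import cv2
s=state();print(s["eef_pos"],s["grip_width"],s["joints"])
f=eyes.grab_frame("wrist");cv2.imwrite("pics/w7.png",f["pixels"][...,::-1])
```

```text
[ 0.61654361 -0.09079883  0.16083338] 0.07036762764411804 [-1.65430884e-01  4.93960076e-01  1.67670302e+00  2.79795271e-04
  9.72178022e-01 -1.73740637e+00]
```

View pics/w7.png

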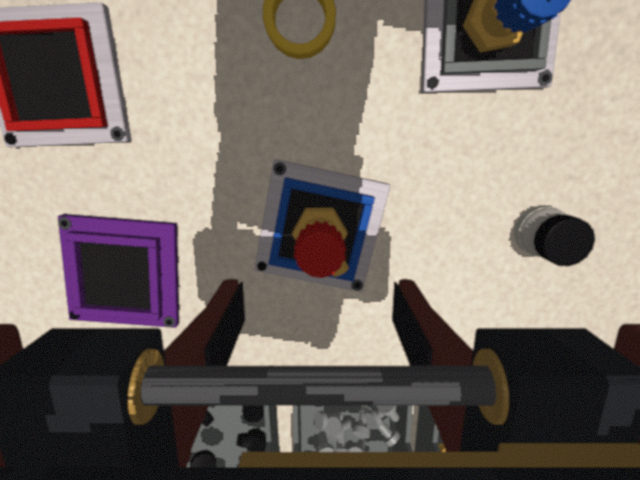

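The red cap is at (320,248), centred over the blue carrier. I'll grip it and carry it to red.

step_arm(plan=[[[0,0,0.9,0,-0.6],[0,0,0.9,0,-0.6],[0,0,0.9,0,-0.6],[0,0,0.9,0,-0.6],[0,0,0.9,0,-0.6],[0,0,0.9,0,-0.6],[0,0,0,0,-0.6],[0,0,0,0,1]]])

```text
time: 21.15
eef_pos: [0.6169, -0.0907, 0.0535]
tool_rot: [-0.0, -0.001, 1.0, 0.0]
ft_force: [0.5, -1.1, 0.5]
grip_width: 0.0651
grip_force: 0.0
```

step_arm(plan=[[[0,0,0,0,1],[0,0,0,0,1],[0,0,0,0,1],[0,0,0,0,1],[0,0,0,0,1]]])

```text
time: 21.65
eef_pos: [0.6174, -0.0913, 0.054]
tool_rot: [0.0, -0.0, 1.0, 0.0]
ft_force: [-0.5, 1.8, 3.9]
grip_width: 0.034
grip_force: 24.9
```

step_arm(plan=[[[0,0,-0.5,0,1],[0,0,-1,0,1],[0,0,-1,0,1],[0,0,-1,0,1],[0,0,-1,0,1],[0,0,-1,0,1],[0,0,0,0,1]]])

```text
time: 22.35
eef_pos: [0.6186, -0.0919, 0.1663]
tool_rot: [0.002, -0.0, 1.0, -0.0]
ft_force: [0.3, -1.2, -3.4]
grip_width: 0.0338
grip_force: 24.8
```

step_arm(plan=[[[0.54,-0.94,0,0,1],[0.54,-0.94,0,0,1],[0.54,-0.94,0,0,1],[0.54,-0.94,0,0,1],[0.54,-0.94,0,0,1],[0.54,-0.94,0,0,1],[0.54,-0.94,0,0,1],[0.54,-0.94,0,0,1]]])

```text
time: 23.15
eef_pos: [0.5295, -0.2424, 0.1623]
tool_rot: [-0.001, -0.001, 1.0, 0.0]
ft_force: [0.1, -0.1, -3.7]
grip_width: 0.0335
grip_force: 24.8
```

step_arm(plan=[[[0.54,-0.94,0,0,1],[0.54,-0.94,0,0,1],[0.54,-0.94,0,0,1],[0,0,0,0,1],[0,0,0,0,1],[0,0,0,0,1]]])

```text
time: 23.75
eef_pos: [0.4985, -0.2977, 0.163]
tool_rot: [-0.0, -0.001, 1.0, 0.0]
ft_force: [0.4, -0.2, -3.3]
grip_width: 0.0338
grip_force: 24.9
```

```bash
python3 w.py red; python3 -c "
from workcell import eyes;import cv2
cv2.imwrite('pics/w8.png',eyes.grab_frame('wrist')['pixels'][...,::-1])"
```

```text
[ 0.49846806 -0.29765578  0.16295666] ((0.5002655982971191, -0.2988780736923218), (0.08317013829946518, 0.07557090371847153), 2.1531786918640137) 2663
```

View pics/w8.png

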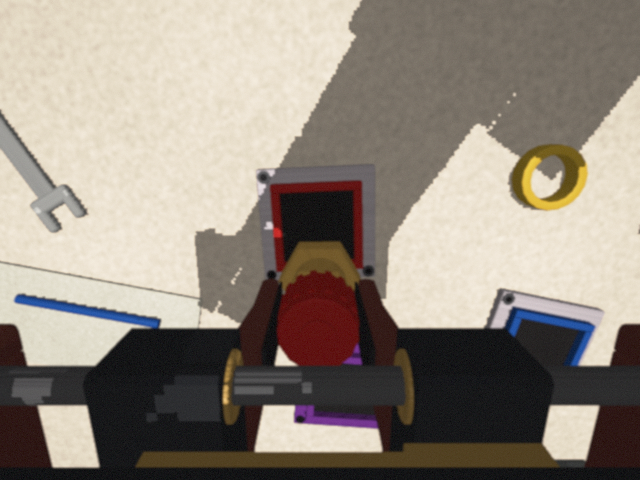

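The red valve hangs upright over the red-rimmed pocket (frame centre about (318,230)). I'll place it and go back for the blue one.

step_arm(plan=[[[0,-0.03,0.9,0,1],[0,0,0.9,0,1],[0,0,0.9,0,1],[0,0,0.9,0,1],[0,0,0.9,0,1],[0,0,0.5,0,1],[0,0,0.4,0,1],[0,0,0.15,0,1]]])

```text
time: 24.65
eef_pos: [0.4989, -0.2981, 0.0535]
tool_rot: [-0.0, -0.001, 1.0, 0.001]
ft_force: [-7.0, 9.9, 33.8]
grip_width: 0.0337
grip_force: 25.1
```

step_arm(plan=[[[0,0,0,0,1],[0,0,0,0,1],[0,0,0,0,0.3],[0,0,0,0,-0.6],[0,0,0,0,-0.6],[0,0,0,0,-0.6],[0,0,0,0,-0.6]]])

```text
time: 25.35
eef_pos: [0.4987, -0.2993, 0.0526]
tool_rot: [0.0, -0.0, 1.0, -0.0]
ft_force: [0.0, -0.4, 0.1]
grip_width: 0.0625
grip_force: 0.0
```

step_arm(plan=[[[0,0,-0.5,0,-0.6],[0,0,-1,0,-0.6],[0,0,-1,0,-0.6],[0,0,-1,0,-0.6],[0,0,-1,0,-0.6],[0,0,-1,0,-0.6],[0,0,0,0,-0.6]]])

```text
time: 26.05
eef_pos: [0.5001, -0.3001, 0.1657]
tool_rot: [0.002, -0.0, 1.0, -0.002]
ft_force: [0.1, 0.1, 0.4]
grip_width: 0.0702
grip_force: 0.0
```

step_arm(plan=[[[0.12,1,0,0,-0.6],[0.12,1,0,0,-0.6],[0.12,1,0,0,-0.6],[0.12,1,0,0,-0.6],[0.12,1,0,0,-0.6],[0.12,1,0,0,-0.6],[0.12,1,0,0,-0.6],[0.12,1,0,0,-0.6]]])

```text
time: 26.85
eef_pos: [0.4779, -0.1365, 0.1617]
tool_rot: [-0.001, -0.001, 1.0, 0.0]
ft_force: [-0.0, 0.3, -0.4]
grip_width: 0.0704
grip_force: 0.0
```

step_arm(plan=[[[0.12,1,0,0,-0.6],[0.12,1,0,0,-0.6],[0.12,1,0,0,-0.6],[0.12,1,0,0,-0.6],[0.12,1,0,0,-0.6],[0.12,1,0,0,-0.6],[0.12,1,0,0,-0.6],[0.12,1,0,0,-0.6]]])

```text
time: 27.65
eef_pos: [0.4581, 0.0229, 0.1618]
tool_rot: [-0.001, -0.001, 1.0, 0.0]
ft_force: [0.5, -0.4, -0.2]
grip_width: 0.0705
grip_force: 0.0
```

step_arm(plan=[[[0.12,0.75,0,0,-0.6],[0,0,0,0,-0.6],[0,0,0,0,-0.6]]])

```text
time: 27.95
eef_pos: [0.4565, 0.0366, 0.1621]
tool_rot: [-0.0, -0.001, 1.0, -0.0]
ft_force: [0.6, -0.4, 0.6]
grip_width: 0.0705
grip_force: 0.0
```

Run:
```python
from workcell import state, eyes
import cv2,numpy as np
s=state();print(s["eef_pos"],s["grip_width"],s["joints"])
a=eyes.grab_frame("wrist")["pixels"];b=eyes.grab_frame("side")["pixels"]
cv2.imwrite("pics/w9.png",np.hstack([cv2.resize(a,(400,300)),cv2.resize(b,(400,300))])[...,::-1])
```

```text
[0.45648855 0.03661453 0.1621022 ] 0.07050485051186525 [ 5.41631752e-02  2.71392059e-01  2.03597899e+00 -2.26271975e-04
  8.35160591e-01 -1.51946484e+00]
```

View pics/w9.png

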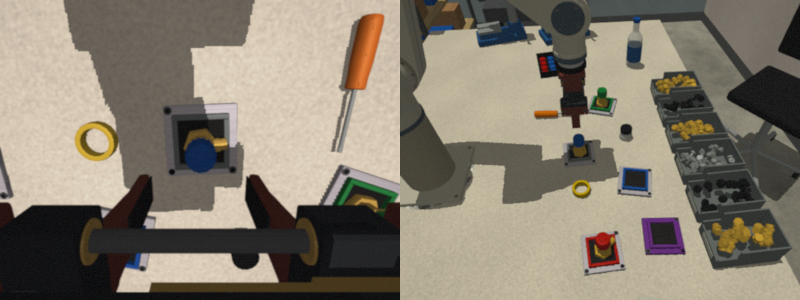

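Red stands upright in the red carrier (side view, half-size (602,250)), green in green, and the blue cap is centred between the fingers at (200,155). Now the last transfer.

step_arm(plan=[[[0,0,0.9,0,-0.6],[0,0,0.9,0,-0.6],[0,0,0.9,0,-0.6],[0,0,0.9,0,-0.6],[0,0,0.9,0,-0.6],[0,0,0.95,0,-0.6],[0,0,0,0,-0.6],[0,0,0,0,1]]])

```text
time: 28.85
eef_pos: [0.4572, 0.0355, 0.0535]
tool_rot: [-0.0, -0.0, 1.0, -0.0]
ft_force: [0.4, -0.2, 0.9]
grip_width: 0.0656
grip_force: 0.0
```

step_arm(plan=[[[0,0,0,0,1],[0,0,0,0,1],[0,0,0,0,1],[0,0,0,0,1],[0,0,0,0,1]]])

```text
time: 29.35
eef_pos: [0.4578, 0.0362, 0.0539]
tool_rot: [0.001, -0.001, 1.0, 0.0]
ft_force: [0.1, 1.7, 3.6]
grip_width: 0.0339
grip_force: 24.8
```

step_arm(plan=[[[0,0,-0.5,0,1],[0,0,-1,0,1],[0,0,-1,0,1],[0,0,-1,0,1],[0,0,-1,0,1],[0,0,-1,0,1],[0,0,0,0,1]]])

```text
time: 30.05
eef_pos: [0.4586, 0.036, 0.1658]
tool_rot: [0.002, -0.001, 1.0, 0.0]
ft_force: [0.9, 0.2, -3.5]
grip_width: 0.0339
grip_force: 24.7
```

step_arm(plan=[[[-0.8,-0.64,0,0,1],[-0.8,-0.64,0,0,1],[-0.8,-0.64,0,0,1],[-0.8,-0.64,0,0,1],[-0.8,-0.64,0,0,1],[-0.8,-0.64,0,0,1],[-0.8,-0.64,0,0,1],[-0.8,-0.64,0,0,1]]])

```text
time: 30.85
eef_pos: [0.585, -0.0668, 0.1619]
tool_rot: [-0.001, -0.0, 1.0, 0.0]
ft_force: [-0.5, 0.2, -2.5]
grip_width: 0.0337
grip_force: 24.7
```

step_arm(plan=[[[-0.8,-0.64,0,0,1],[-0.8,-0.64,0,0,1],[0,0,0,0,1],[0,0,0,0,1],[0,0,0,0,1]]])

```text
time: 31.35
eef_pos: [0.616, -0.0913, 0.1625]
tool_rot: [-0.001, -0.001, 1.0, 0.0]
ft_force: [0.1, -0.0, -2.9]
grip_width: 0.0336
grip_force: 24.9
```

```bash
python3 w.py blue
```

```text
[ 0.61602285 -0.0912525   0.16251426] ((0.6200167536735535, -0.0902671068906784), (0.07584550231695175, 0.08118917793035507), 78.05274200439453) 2483
```

The wrist estimate agrees within a millimetre or two, so I'll lower the valve and release it.

step_arm(plan=[[[-0.08,0,0.9,0,1],[0,0,0.9,0,1],[0,0,0.9,0,1],[0,0,0.9,0,1],[0,0,0.9,0,1],[0,0,0.5,0,1],[0,0,0.35,0,1],[0,0,0.06,0,1]]])

```text
time: 32.2
eef_pos: [0.6187, -0.0916, 0.0548]
tool_rot: [-0.0, -0.001, 1.0, 0.0]
ft_force: [0.2, -0.6, -3.3]
grip_width: 0.0336
grip_force: 24.9
```

step_arm(plan=[[[0,0,0.05,0,1],[0,0,0.03,0,1],[0,0,0,0,1],[0,0,0,0,0.3],[0,0,0,0,-0.6],[0,0,0,0,-0.6],[0,0,0,0,-0.6],[0,0,0,0,-0.6]]])

```text
time: 33.0
eef_pos: [0.6193, -0.0919, 0.0539]
tool_rot: [0.0, -0.0, 1.0, -0.0]
ft_force: [-0.8, 0.1, -0.4]
grip_width: 0.0619
grip_force: 0.0
```

step_arm(plan=[[[0,0,-0.5,0,-0.6],[0,0,-1,0,-0.6],[0,0,-1,0,-0.6],[0,0,-1,0,-0.6],[0,0,-1,0,-0.6],[0,0,-1,0,-0.6],[0,0,-1,0,-0.6],[0,0,0,0,-0.6]]])

```text
time: 33.8
eef_pos: [0.621, -0.0922, 0.1873]
tool_rot: [0.003, -0.0, 1.0, -0.001]
ft_force: [0.4, -0.5, 0.5]
grip_width: 0.0704
grip_force: 0.0
```

step_arm(plan=[[[1,0.5,-0.5,0,-0.6],[1,0.5,-0.5,0,-0.6],[1,0.5,-0.5,0,-0.6],[1,0.5,-0.5,0,-0.6],[1,0.5,-0.5,0,-0.6],[1,0.5,-0.5,0,-0.6],[1,0.5,0,0,-0.6],[0,0,0,0,-0.6]]])

```text
time: 34.6
eef_pos: [0.4766, -0.0212, 0.2432]
tool_rot: [-0.001, -0.001, 1.0, 0.0]
ft_force: [-0.1, -0.4, 0.3]
grip_width: 0.0702
grip_force: 0.0
```

Run:
```python
from workcell import state, eyes
import cv2,numpy as np
s=state();print(s["eef_pos"],s["grip_width"],s["ft_force"])
a=eyes.grab_frame("top")["pixels"];b=eyes.grab_frame("side")["pixels"]
cv2.imwrite("pics/w10.png",np.hstack([a[130:450,120:520],b[80:480:,180:580][:320]])[...,::-1])
```

```text
[ 0.4765549  -0.02119594  0.24323686] 0.0702301088580232 [-0.13145164 -0.39430467  0.33913714]
```

View pics/w10.png

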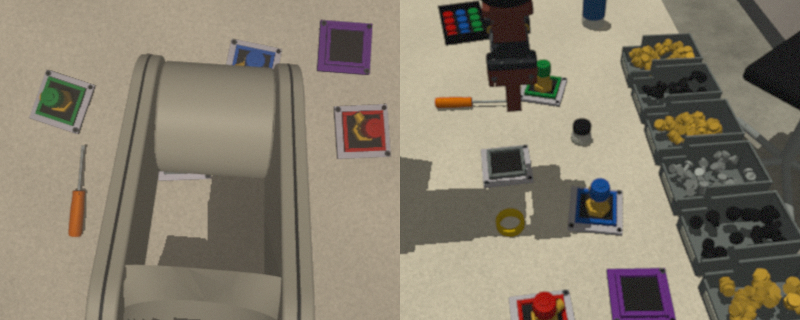

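All three valves stand upright on the carriers matching their caps: green (545,80), blue (598,200) and red (543,305). The grey carrier (505,163) is empty, and the tape, jar and screwdriver have not moved.

```bash
python3 -c "
from workcell import r
print(r.finish_job())"
```

```text
the job is handed in; nothing more can be done
None
```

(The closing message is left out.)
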